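# Press glued printing blocks in the air clamp

## Task

The printing blocks on the bench have just had their rubber faces glued on: stand them all in the air clamp, upright in one straight row along the fence, with their long sides parallel to it and a finger's width (about 15 mm) between neighbours. Then swing the valve lever fully towards the fence side and hold it there so that the bar squeezes all of them for a good four seconds, and let the lever spring back to the middle so that the bar backs off. Last, stand every block upright on the plywood drying board with air between them, and leave the other things on the bench where they are.

Things in the scene. Friction and masses are not known exactly. Their poses are not given: they have to be found in the camera images.
- clamp: Bench air clamp, fixed, place and yaw vary. Origin on the table under the middle of the block row; y runs along the row, x from the pressing bar to the fence (away from the robot). Aluminium bed, top at z = 20 mm; blocks can stand from y = -150 to +150 mm. Behind the bar, at x = -85 to -141 mm, two grey cylinders (tops at z = 70 mm, air pipe at y = -85 to +85 up to z = 98 mm).
- fence (a point): Fence: fixed steel strip 330 mm long (clamp y), 22 mm thick, 26 mm high over the bed. This point is the middle of the upper edge of its inner face, at clamp x = +33, y = 0, z = 46 mm. Blocks in the clamp stand 30 mm proud of it.
- bar: Steel pressing bar 320 mm long (clamp y), 20 mm thick, 26 mm high, its top level with the fence's. Origin under its middle, so that its pressing face is 10 mm further towards the fence; fully back this face is at clamp x = -33 mm, the slot to the fence then being 66 mm wide.
- bar_face (a point): Middle of the upper edge of the bar's pressing face. Its clamp x is -33 mm when the bar is fully back, -13 mm when the bar is on 46 mm thick blocks standing against the fence. The bar follows the lever, 10 mm for each 0.1 rad, until it meets the blocks, then squeezes through its air cushion, with about 9 N in all at full lever; it goes back with the lever.
- lever (a joint): Valve lever angle in rad: 0 upright, spring-centred, -0.12 to +0.45. Positive leans the top along clamp +x (fence side) and sends the bar forward, on the blocks at about +0.2, full squeeze at +0.4 or more; negative draws the bar further back. Pivot at clamp x = -50, y = +236, z = 78 mm, axis along clamp y. Takes about 13 N at the grip to hold it over; let go, it returns to the middle within 2 s.
- lever_grip (a point): Middle of the lever's upright black handgrip (28 mm across, 50 mm long), 125 mm from the pivot, on a steel rod 12 mm across. Its z axis runs along the lever, its y along the clamp's y. The grey valve block under it (64 x 46 mm) ends at z = 70 mm.
- drying_board: Plywood drying board on battens, fixed: 230 mm (its x) by 220 mm (its y), flat top 30 mm over the table. Origin under its centre, on the table.
- block1_c (a point): A printing block, alike to the others: beech body 39 mm thick with a black rubber face 7 mm glued on, standing. 60 mm long (its x axis, level), 46 mm thick (its y axis, level), 56 mm tall (z, up), about 0.1 kg. This point is its centre, 28 mm above its underside. Three or four blocks are present; either side may face the fence.
- block2_c (a point): A printing block, alike to the others: beech body 39 mm thick with a black rubber face 7 mm glued on, standing. 60 mm long (its x axis, level), 46 mm thick (its y axis, level), 56 mm tall (z, up), about 0.1 kg. This point is its centre, 28 mm above its underside. Three or four blocks are present; either side may face the fence.
- block3_c (a point): A printing block, alike to the others: beech body 39 mm thick with a black rubber face 7 mm glued on, standing. 60 mm long (its x axis, level), 46 mm thick (its y axis, level), 56 mm tall (z, up), about 0.1 kg. This point is its centre, 28 mm above its underside. Three or four blocks are present; either side may face the fence.
- block4_c (a point): A printing block, alike to the others: beech body 39 mm thick with a black rubber face 7 mm glued on, standing. 60 mm long (its x axis, level), 46 mm thick (its y axis, level), 56 mm tall (z, up), about 0.1 kg. This point is its centre, 28 mm above its underside. Three or four blocks are present; either side may face the fence.
- block1: The same block as block1_c, at its origin: the centre of its underside.
- block2: The same block as block2_c, at its origin: the centre of its underside.
- block3: The same block as block3_c, at its origin: the centre of its underside.
- block4: The same block as block4_c, at its origin: the centre of its underside.
- glue_pot: White glue pot, 68 mm across, 85 mm tall, origin under its centre; to be left alone.
- glue_brush: Flat brush 190 mm long, lying; to be left alone.
- scraper: Scraper 200 mm long, lying; to be left alone.
- brayer: Rubber ink roller with a wooden handle, lying at the back; to be left alone.
- dye_cup: Steel cup 80 mm across, 80 mm tall, origin under its centre; to be left alone.
- beech_offcut: Thin beech strip 140 x 45 x 20 mm lying flat: scrap, not a block; to be left alone.

How it is judged (in metres and radians):
On the way, in this order (a step that is already met when the one before it is completed fails the run):
1. all blocks stand upright in the clamp between bar and fence, square to the fence, in one row with a small gap between neighbours (x of block1_c in the frame of clamp between -0.013 and 0.013 m and y of block1_c in the frame of clamp between -0.15 and 0.15 m and z of block1_c in the frame of clamp between 0.044 and 0.052 m and angle between each of block1_c, block2_c, block3_c, block4_c's own z axis and vertical below 0.1 rad and angle between the x axis of each of block1_c, block2_c, block3_c, block4_c and the y axis of clamp, either way round below 0.2 rad and x of block2_c in the frame of clamp between -0.013 and 0.013 m and y of block2_c in the frame of clamp between -0.15 and 0.15 m and z of block2_c in the frame of clamp between 0.044 and 0.052 m and x of block3_c in the frame of clamp between -0.013 and 0.013 m and y of block3_c in the frame of clamp between -0.15 and 0.15 m and z of block3_c in the frame of clamp between 0.044 and 0.052 m and x of block4_c in the frame of clamp between -0.013 and 0.013 m and y of block4_c in the frame of clamp between -0.15 and 0.15 m and z of block4_c in the frame of clamp between 0.044 and 0.052 m and horizontal distance between block1_c and block2_c above 0.063 m and horizontal distance between each of block1_c, block2_c and block3_c above 0.063 m and horizontal distance between each of block1_c, block2_c, block3_c and block4_c above 0.063 m and (horizontal distance between block1_c and block2_c below 0.095 m or horizontal distance between block1_c and block3_c below 0.095 m or horizontal distance between block1_c and block4_c below 0.095 m) and (horizontal distance between block2_c and block1_c below 0.095 m or horizontal distance between block2_c and block3_c below 0.095 m or horizontal distance between block2_c and block4_c below 0.095 m) and (horizontal distance between block3_c and block1_c below 0.095 m or horizontal distance between block3_c and block2_c below 0.095 m or horizontal distance between block3_c and block4_c below 0.095 m) and (horizontal distance between block4_c and block1_c below 0.095 m or horizontal distance between block4_c and block2_c below 0.095 m or horizontal distance between block4_c and block3_c below 0.095 m) and (horizontal distance between any of block1_c, block2_c and block3_c below 0.095 m or horizontal distance between any of block1_c, block2_c and block4_c below 0.095 m) and (horizontal distance between any of block1_c, block3_c and block2_c below 0.095 m or horizontal distance between any of block1_c, block3_c and block4_c below 0.095 m) and (horizontal distance between any of block1_c, block4_c and block2_c below 0.095 m or horizontal distance between any of block1_c, block4_c and block3_c below 0.095 m)), for 0.3 s.
2. lever held over, the bar squeezing every block of the row for 3 s (all of step 1 and value of joint lever above 0.3 rad and contact force between bar and block1 above 0.8 N and contact force between bar and block2 above 0.8 N and contact force between bar and block3 above 0.8 N and contact force between bar and block4 above 0.8 N), for 3 s.
3. lever let go and back in the middle, bar back (value of joint lever between -0.06 and 0.06 rad and x of bar_face in the frame of clamp below -0.029 m), for 0.3 s.
At the end, for the whole second after the job is handed in: Every block present stands upright (within 0.1 rad) and at rest on the drying board, its centre over the board, no two blocks touching; the lever is within 0.06 rad of the middle and the bar within 4 mm of fully back (all of step 3 and x of block1_c in the frame of drying_board between -0.115 and 0.115 m and y of block1_c in the frame of drying_board between -0.11 and 0.11 m and z of block1_c in the frame of drying_board between 0.054 and 0.062 m and angle between each of block1_c, block2_c, block3_c, block4_c's own z axis and vertical below 0.1 rad and linear speed of each of block1, block2, block3, block4 below 0.02 m/s and x of block2_c in the frame of drying_board between -0.115 and 0.115 m and y of block2_c in the frame of drying_board between -0.11 and 0.11 m and z of block2_c in the frame of drying_board between 0.054 and 0.062 m and x of block3_c in the frame of drying_board between -0.115 and 0.115 m and y of block3_c in the frame of drying_board between -0.11 and 0.11 m and z of block3_c in the frame of drying_board between 0.054 and 0.062 m and x of block4_c in the frame of drying_board between -0.115 and 0.115 m and y of block4_c in the frame of drying_board between -0.11 and 0.11 m and z of block4_c in the frame of drying_board between 0.054 and 0.062 m and horizontal distance between block1_c and block2_c above 0.048 m and horizontal distance between each of block1_c, block2_c and block3_c above 0.048 m and horizontal distance between each of block1_c, block2_c, block3_c and block4_c above 0.048 m and contact force between block1 and block2 below 0.05 N and contact force between each of block1, block2 and block3 below 0.05 N and contact force between each of block1, block2, block3 and block4 below 0.05 N).
It fails at once if one of the other loose things on the bench (glue pot, brush, scraper, ink roller, cup, offcut) is shoved more than 60 mm from its place (distance of any of glue_pot, glue_brush, scraper, brayer, dye_cup, beech_offcut from where it was at the start of the episode above 0.06 m).
Of block1, block2, block3, block4 only 3 to 4 are there at a start; the rules pass over those that are not, and their reading is None.
At some moment in a run one of block1, block2, block3, block4 may be knocked a few centimetres aside while the robot is not near it.
It also fails if it takes over 210 s, if anything falls off the work surface, if the arm or the gripper's body presses on something with over 40 N, if the wrist force passes 120 N, or if a joint passes its speed limit or range.

## Robot

A 6-joint arm with a two-finger parallel gripper is mounted at the origin on the work surface. World frame = base frame: x ahead of the robot, y to its left, z up, the work surface at z = 0. Lengths are in mm, angles in rad, forces in N, time in s.
With the tool pointing down it reaches from about 250 to 800 mm from the base axis. Payload 3.9 kg.
Tool frame: the origin (TCP) lies midway between the tips of the shut fingers; the grasp point (between the pads) lies 19 mm behind it (ctrl.grip_point_offset is the distance from the TCP to the grasp point, in mm); z points along the fingers, y is the direction in which the jaws open and shut (so a half turn about z gives the same grasp; the last joint's range is limited). The gripper opens to 85 mm and grips with 20 to 120 N. Pads are 22 mm wide; open, the fingers measure 114 mm over their backs; the gripper's body (76 mm by 85 mm) begins 54 mm behind the grasp point. The pads swing forward as they close: fully open they stand 13 mm farther back than shut.
Start: joints at [1.237, 0.26, -0.138, 1.173, 0, 1.571], TCP at [172.004, 496.014, 231.304] pointing down, gripper open.
Joint ranges: [-2.78, 2.78], [-0.83, 1.72], [-1.28, 1.37], [-1.9, 2.12], [-1.57, 1.48], [-3.14, 3.14]. Speed limits (rad/s): [2.57, 2.57, 3.14, 3.14, 3.14, 3.14].

## Interface

Orientations are given as a rotation vector (axis times angle).
In Python, from station import ctrl gives the robot as it stands.
- The arm moves only by the tool drive_tool, never from a script. Its argument "commands" is one flat list of numbers, 7 for each row, row after row: the shift along the tool's x, y, z in m, then the turn, a rotation vector about the tool's x, y, z in rad, then the closure, from 0 (fully open) to 1 (shut). In form: [tx, ty, tz, ax, ay, az, gripper, tx, ty, tz, ax, ay, az, gripper, ...]. A call has 1 to 10 rows; each row is the pose to reach, as a shift and turn from the pose commanded when the call began, along the tool's axes at that moment; what a row does not reach only later rows make up. A row lasts 1/8 s, in which the tool goes at most 62.5 mm and 10.7 degrees, less where a joint would pass 70% of its speed; a pose out of reach is approached as far as the arm can. A call with a gripper value outside its range is refused whole. The fingers move at their own pace and stop on an object; "grip_force" is the grip in N (left out, the last holds). Time passes only in rows, so rows that repeat a pose let the fingers close. It gives the time, the measured TCP pose, the force and the opening at its end, in the units of the state.
- ctrl.read_state(): the state, without advancing time (a new reading comes with each control period).
- ctrl.camera(name): name is "scene" or "top" or "wrist"; returns a dict with "frame" (400x640x3 uint8, red, green, blue), "fx", "fy", "cx", "cy" (pixels), "T" (4x4, takes a point from camera to world coordinates). Camera axes: x right, y up, looking along -z (the intrinsics and any distortion apply to the point x, -y, -z); pixel columns grow to the right and rows downward; lengths in mm; the calibration is good to about 2 mm. A picture is of the moment at which its call begins. There is no depth.
- ctrl.finish_job(): hands the job in, once; it reports no verdict.
Trained networks look in the newest picture that a camera, given by its name, has taken for a name from the list of things; names that differ only in an ending like _2 or _b are one class to them, and where a whole thing is asked for, a point or a joint stands for the part that bears it (a point fixed in the world has none). Each returns a list of dicts, best first, with "score" (0 to 1); they miss things now and then, are a little off and sometimes report something else, mostly with a low value. They report only what shows in the picture. A call takes as long as a camera call.
- ctrl.regions_of(name, camera): "pixels" (400x640 bool, what is visible of it) and "at" ([column, row] in pixels, amid what is visible of it).
- ctrl.spot_point(name, camera): "at" ([column, row] in pixels: a listed point, or the origin of a listed thing).
The state is a dict: "t": time; "joints": joint angles; "qvel": joint speeds; "tau": joint torques, N m; "ee_pos": TCP position; "tool_rot": TCP orientation; "wrist_force": force on the tool from outside, world axes, zero at the start; "torque": the same for the moment, N m; "finger_gap": finger opening in mm.
Only numpy, scipy, OpenCV 4.12 (cv2) and the standard library are available. Lean on these libraries where they do the work, as an engineer would, in place of code of your own. Each camera call takes 0.05 s, during which the arm holds its last target. There are 200 camera calls.

## Working session

There is one attempt and no reset: what is moved stays moved. The work goes in short steps, Python scripts to look and compute and a tool call to move; the robot and the scene stay as the last step left them, time stands still between calls to the robot, and variables do not carry over. Pictures are saved under pics/ and viewed, about 12 in all and at most 16, crops included, and the job is handed in when it is done.

Besides the shell and the picture viewer there is one more tool, called as name(argument=value, ...), one argument or row to a line, values as JSON. drive_tool: Moves the arm, as the interface text tells. Its arguments: {"type":"object","properties":{"commands":{"type":"array","items":{"type":"number"}},"grip_force":{"type":"number"}},"required":["commands"]}

```bash
mkdir -p pics; ls
cat > h.py <<'E'
import numpy as np, cv2
from scipy.spatial.transform import Rotation as R
from station import ctrl
def ray(c,px):
    d=np.array([(px[0]-c['cx'])/c['fx'],-(px[1]-c['cy'])/c['fy'],-1.]); T=np.array(c['T'])
    return T[:3,3],T[:3,:3]@d
def at(c,px,z):
    o,d=ray(c,px); return (o+d*(z-o[2])/d[2])[:3]
def proj(c,p):
    T=np.array(c['T']); q=T[:3,:3].T@(np.array(p,float)-T[:3,3]); return (c['cx']-c['fx']*q[0]/q[2], c['cy']+c['fy']*q[1]/q[2])
def shot(n,f):
    c=ctrl.camera(n); cv2.imwrite('pics/'+f,cv2.cvtColor(c['frame'],cv2.COLOR_RGB2BGR)); return c
E
python3 - <<'E'
from h import *
for n in ('top','scene'):
    c=shot(n,n+'0.png'); print(n,np.round(np.array(c['T']),3).tolist(),c['fx'],c.get('dist'),[k for k in c])
    for name,z in [('clamp',0),('fence',46),('bar_face',46),('lever_grip',203),('drying_board',0),('block1_c',28),('glue_pot',0),('dye_cup',0),('glue_brush',5),('scraper',5),('brayer',10),('beech_offcut',0)]:
        for d in ctrl.spot_point(name,n)[:5]:
            print(name,round(d['score'],2),np.round(d['at']),np.round(at(c,d['at'],z)))
s=ctrl.read_state(); print(s)
E
```

```text
pics
top [[0.015, 0.989, -0.145, 376.909], [-1.0, 0.015, -0.0, 29.642], [0.002, 0.145, 0.989, 1195.639], [0.0, 0.0, 0.0, 1.0]] 389.47143028578955 None ['frame', 'fx', 'fy', 'cx', 'cy', 'T']
clamp 0.59 [260. 183.] [612. 202.   0.]
fence 0.69 [260. 171.] [639. 195.  46.]
fence 0.62 [399. 155.] [ 697. -226.   46.]
bar_face 0.8 [256. 193.] [573. 207.  46.]
lever_grip 0.47 [159. 180.] [575. 435. 203.]
drying_board 0.67 [448. 210.] [ 535. -383.    0.]
block1_c 0.69 [385. 198.] [ 567. -183.   28.]
glue_pot 0.79 [258. 273.] [335. 196.   0.]
glue_pot 0.16 [386. 195.] [ 579. -193.    0.]
dye_cup 0.55 [398. 154.] [ 711. -233.    0.]
glue_brush 0.8 [357. 146.] [ 733. -103.    5.]
scraper 0.67 [257. 192.] [581. 210.   5.]
scraper 0.57 [205. 277.] [321. 357.   5.]
brayer 0.88 [250. 135.] [762. 236.  10.]
beech_offcut 0.94 [388. 269.] [ 351. -194.    0.]
scene [[0.189, -0.656, 0.73, 1396.721], [0.982, 0.132, -0.136, -130.748], [-0.007, 0.743, 0.669, 907.583], [0.0, 0.0, 0.0, 1.0]] 434.20026353196823 None ['frame', 'fx', 'fy', 'cx', 'cy', 'T']
clamp 0.56 [386. 235.] [596. 212.   0.]
fence 0.73 [386.
[... 512 characters left out ...]
0.]
beech_offcut 0.65 [470. 165.] [338. 590.   0.]
{'t': 1.3, 'joints': array([ 1.23696488e+00,  2.60011154e-01, -1.38096888e-01,  1.17266935e+00,
        2.12645938e-05,  1.57076993e+00]), 'qvel': array([-0.00051957,  0.00116892, -0.0006918 , -0.00087539,  0.00151208,
        0.00132391]), 'tau': array([-1.68549279e-03, -4.05607939e+01,  2.54235095e+01,  1.33623547e-03,
       -6.98495683e-05,  4.24355505e-06]), 'ee_pos': array([172.01984479, 496.02468656, 231.2996369 ]), 'tool_rot': array([-5.21905810e-01, -3.09791974e+00, -3.48755931e-05]), 'wrist_force': array([-0.93569431, -0.00105331,  0.35412468]), 'torque': array([0.00918497, 0.00305593, 0.01865182]), 'finger_gap': 85.32756003210143}
```

View pics/top0.png

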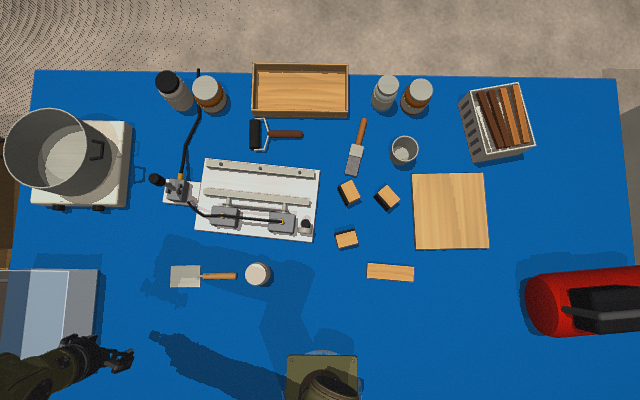

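View pics/scene0.png

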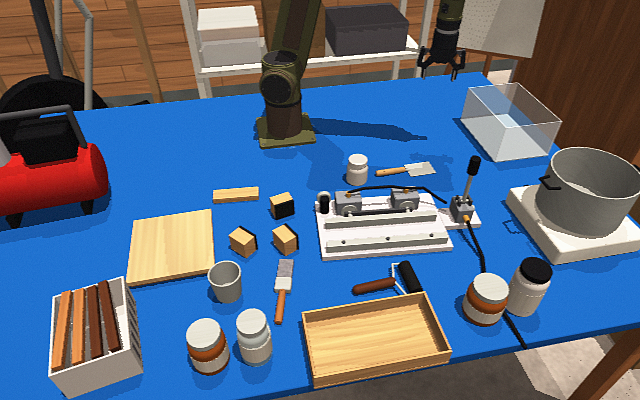

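The top view shows three blocks, at about (349,193), (387,197) and (346,239). The clamp is around (257,195) with the lever at (157,180), and the board is at (450,211).

Run:
```python
from h import *
c=ctrl.camera('top')
def minrect(px,z):
    ys,xs=np.nonzero(px); k=cv2.findContours(px.astype(np.uint8),cv2.RETR_EXTERNAL,cv2.CHAIN_APPROX_NONE)[0]; k=max(k,key=cv2.contourArea)[:,0]
    p=np.array([at(c,q,z)[:2] for q in k],np.float32); return cv2.minAreaRect(p)
for n,z in [('clamp',20),('fence',46),('bar',46),('drying_board',30),('block1',56),('lever',150)]:
    for d in ctrl.regions_of(n,'top')[:5]: print(n,round(d['score'],2),np.round(d['at']),d['pixels'].sum(),np.round(minrect(d['pixels'],z)[0],1),np.round(minrect(d['pixels'],z)[1],1),round(minrect(d['pixels'],z)[2],1))
# block tops by colour
f=c['frame']; hsv=cv2.cvtColor(f,cv2.COLOR_RGB2HSV)
m=((hsv[...,0]<28)&(hsv[...,1]>60)&(hsv[...,2]>120)).astype(np.uint8)
for (u,v) in [(349,193),(387,197),(346,239)]:
    w=np.zeros_like(m); w[v-20:v+20,u-20:u+20]=m[v-20:v+20,u-20:u+20]; r=minrect(w,56); print('wood',np.round(r[0],1),np.round(r[1],1),round(r[2],1))
cv2.imwrite('pics/crop.png',cv2.cvtColor(cv2.resize(f[145:260,150:500],None,fx=2.28,fy=2.28,interpolation=2),cv2.COLOR_RGB2BGR))
for n in ('fence','bar_face','clamp','bar'):print(n,[(np.round(d['at'],1),round(d['score'],2)) for d in ctrl.spot_point(n,'top')])
```

```text
clamp 0.57 [248. 195.] 9832 [586.7 259.1] [531.7 339. ] 61.3
fence 0.84 [250. 197.] 9851 [581.5 253.8] [520.8 330.1] 61.7
fence 0.38 [387. 199.] 391 [ 564.2 -183.6] [60.9 58.2] 44.6
bar 0.89 [254. 196.] 803 [553.7 204.8] [317.8  36.9] 84.8
bar 0.3 [386. 198.] 433 [ 561.5 -184.8] [65.3 63.9] 41.9
drying_board 0.95 [449. 210.] 5599 [ 531.5 -376.9] [234.5 223.3] 1.9
drying_board 0.51 [402. 151.] 625 [ 716.4 -242.3] [83.5 90.3] 89.3
drying_board 0.46 [387. 270.] 697 [ 345.8 -195.5] [137.4  44.6] 85.8
block1 0.87 [387. 198.] 381 [ 561.6 -182.2] [60.7 57.1] 40.7
block1 0.68 [350. 239.] 344 [441.5 -62.3] [46.5 63.2] 14.9
block1 0.64 [345. 192.] 360 [576.3 -70.3] [63.  52.2] 26.7
lever 0.76 [158. 180.] 191 [580.2 447.9] [80.1 25.5] 64.6
lever 0.67 [450. 209.] 5647 [ 516.4 -334.8] [210.4 203.9] 2.1
wood [581.5 -75.2] [58.1 36.3] 26.6
wood [ 568.8 -189. ] [58.5 37.2] 41.3
wood [438.8 -64.4] [37.3 59. ] 14.8
fence [(array([260.8, 170.5]), 0.73), (array([448.5, 205.5]), 0.53)]
bar_face [(array([258.4, 195.5]), 0.58)]
clamp [(array([259.3, 186.4]), 0.95)]
bar [(array([256.8, 196.4]), 0.92)]
```

View pics/crop.png

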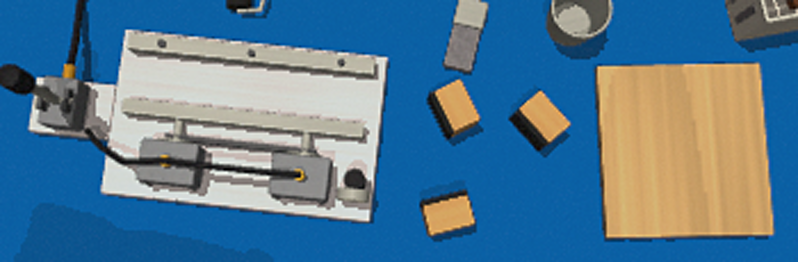

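```bash
cat >> h.py <<'E'
def Rd(yaw):
    a=np.radians(yaw); return np.array([[-np.sin(a),np.cos(a),0],[np.cos(a),np.sin(a),0],[0,0,-1.]]).T
def rows(*tg):
    "tg: (x,y,z,yaw) tool-down targets -> shift (m) and turn in the tool frame now"
    s=ctrl.read_state(); R0=R.from_rotvec(s['tool_rot']).as_matrix(); p0=np.array(s['ee_pos'])
    print('now',np.round(p0,1),'yaw',round(np.degrees(np.arctan2(R0[1,1],R0[0,1])),1),'gap',round(s['finger_gap'],1),'t',round(s['t'],1),'F',np.round(s['wrist_force'],1))
    for x,y,z,w in tg:
        d=R0.T@(np.array([x,y,z])-p0)/1000; v=R.from_matrix(R0.T@Rd(w)).as_rotvec()
        print((x,y,z,w),'->',np.round(d,4),np.round(v,3),'rows',round(np.linalg.norm(d)/.0625,1),round(np.degrees(np.linalg.norm(v))/10.7,1))
E
python3 -c "
from h import *
rows((450,90,330,15))"
```

```text
now [172.  496.  231.3] yaw 70.9 gap 85.5 t 1.9 F [1.5 0.9 0.8]
(450, 90, 330, 15) -> [-0.3957 -0.2925 -0.0987] [ 0.    -0.     0.975] rows 8.0 5.2
```

drive_tool(
  commands=[-0.396, -0.292, -0.099, 0, 0, 0.975, 0, -0.396, -0.292, -0.099, 0, 0, 0.975, 0, -0.396, -0.292, -0.099, 0, 0, 0.975, 0, -0.396, -0.292, -0.099, 0, 0, 0.975, 0, -0.396, -0.292, -0.099, 0, 0, 0.975, 0, -0.396, -0.292, -0.099, 0, 0, 0.975, 0, -0.396, -0.292, -0.099, 0, 0, 0.975, 0, -0.396, -0.292, -0.099, 0, 0, 0.975, 0, -0.396, -0.292, -0.099, 0, 0, 0.975, 0, -0.396, -0.292, -0.099, 0, 0, 0.975, 0],
)

```text
t: 3.1
ee_pos: [450.2, 90.4, 330.1]
tool_rot: [-1.913, -2.491, 0.0]
wrist_force: [-0.3, 0.3, 0.2]
finger_gap: 85.4
```

Run:
```python
from h import *
c=shot('wrist','w1.png'); print(np.round(np.array(c['T']),2).tolist(),c['fx'],c['cx'],c['cy'])
for n,z in [('clamp',0),('fence',46),('bar_face',46),('bar',20),('block1_c',28),('block1',0)]:
    for d in ctrl.spot_point(n,'wrist')[:4]: print(n,round(d['score'],2),np.round(d['at']),np.round(at(c,d['at'],z),1))
rows((442,-63,120,15))
```

```text
[[0.97, -0.25, -0.07, 430.55], [0.26, 0.92, 0.28, 163.34], [-0.0, -0.29, 0.96, 472.94], [0.0, 0.0, 0.0, 1.0]] 320.11161438074487 318.0858004162972 195.9051027645259
clamp 0.64 [442. 106.] [604.2 197.3   0. ]
fence 0.56 [481. 114.] [639.5 198.   46. ]
bar_face 0.6 [434.  93.] [571.2 206.4  46. ]
bar 0.88 [420.  94.] [562.  204.1  20. ]
block1_c 0.81 [344. 331.] [ 568.3 -185.3   28. ]
block1 0.83 [369. 266.] [579.7 -71.6   0. ]
block1 0.58 [289. 242.] [442.4 -64.7   0. ]
now [449.9  91.3 330.3] yaw 15.1 gap 85.4 t 3.5 F [-0.2  0.8  0.5]
(442, -63, 120, 15) -> [-0.1469 -0.0479  0.2103] [-0.    -0.     0.002] rows 4.2 0.0
```

View pics/w1.png

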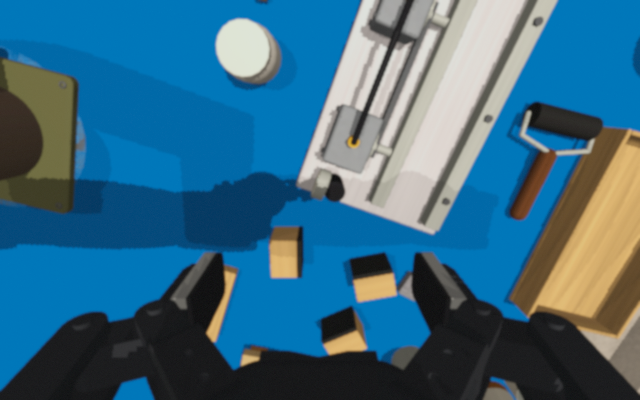

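The wrist view shows the three blocks at (286,252), (373,278) and (344,331), which agrees with the top camera to about 2 mm. I'll grasp C first.

drive_tool(
  commands=[-0.147, -0.048, 0.21, 0, 0, 0, 0, -0.147, -0.048, 0.21, 0, 0, 0, 0, -0.147, -0.048, 0.21, 0, 0, 0, 0, -0.147, -0.048, 0.21, 0, 0, 0, 0, -0.147, -0.048, 0.21, 0, 0, 0, 0, -0.147, -0.048, 0.26, 0, 0, 0, 0, -0.147, -0.048, 0.304, 0, 0, 0, 0, -0.147, -0.048, 0.304, 0, 0, 0, 0.6, -0.147, -0.048, 0.304, 0, 0, 0, 0.8, -0.147, -0.048, 0.304, 0, 0, 0, 0.9],
  grip_force=30,
)

```text
t: 4.7
ee_pos: [444.5, -64.0, 28.5]
tool_rot: [1.909, 2.49, 0.004]
wrist_force: [-1.1, 0.1, -0.8]
finger_gap: 45.1
```

Run:
```python
from h import *
rows((442,-63,26,15),(442,-63,150,15),(560,120,150,-6))
# clamp edges in the saved top frame
f=cv2.imread('pics/top0.png',0); c=ctrl.camera('top')
L=cv2.createLineSegmentDetector().detect(f)[0][:,0]
for l in L:
    a,b=at(c,l[:2],46),at(c,l[2:],46)
    if np.linalg.norm(a-b)>120 and 480<a[0]<700 and 0<a[1]<400:
        if a[1]>b[1]:a,b=b,a
        d=b-a; print(np.round(l),np.round(a[:2]),np.round(b[:2]),'yaw',round(np.degrees(np.arctan2(-d[0],d[1])),2),'len',round(np.linalg.norm(d)))
```

```text
now [444.5 -64.   28.5] yaw 15.0 gap 45.1 t 4.7 F [-1.1  0.1 -0.8]
(442, -63, 26, 15) -> [ 0.0016 -0.0021  0.0024] [0.004 0.002 0.001] rows 0.1 0.0
(442, -63, 150, 15) -> [ 0.0014 -0.0016 -0.1216] [0.004 0.002 0.001] rows 1.9 0.0
(560, 120, 150, -6) -> [ 0.1475  0.1598 -0.1211] [0.004 0.001 0.367] rows 4.0 2.0
[243. 216. 283. 220.] [492. 122.] [502. 241.] yaw -4.6 len 120
[318. 169. 205. 157.] [647.  21.] [679. 363.] yaw -5.26 len 344
[204. 158. 198. 204.] [677. 367.] [534. 378.] yaw 85.33 len 143
[314. 180. 209. 169.] [615.  31.] [643. 349.] yaw -5.14 len 319
[232. 204. 283. 209.] [525. 123.] [538. 276.] yaw -4.88 len 154
[282. 204. 238. 200.] [538. 127.] [550. 258.] yaw -5.14 len 132
[208. 166. 312. 177.] [625.  39.] [653. 354.] yaw -5.23 len 316
[205. 193. 282. 202.] [547. 127.] [568. 357.] yaw -5.3 len 230
```

Run:
```python
from h import *
rows((444.5,-64,150,15),(615.3,272.5,130,-5.2))
```

```text
now [444.5 -64.   28.4] yaw 15.0 gap 45.8 t 4.8 F [-0.7  1.3  4.4]
(444.5, -64, 150, 15) -> [-0.0002  0.0006 -0.1216] [0.004 0.002 0.001] rows 1.9 0.0
(615.3, 272.5, 130, -5.2) -> [ 0.2805  0.2527 -0.101 ] [0.005 0.001 0.353] rows 6.3 1.9
```

drive_tool(
  commands=[0, 0, -0.06, 0, 0, 0, 0.9, 0, 0, -0.12, 0, 0, 0, 0.9, 0.05, 0.05, -0.12, 0, 0, 0.1, 0.9, 0.1, 0.09, -0.11, 0, 0, 0.2, 0.9, 0.15, 0.13, -0.11, 0, 0, 0.353, 0.9, 0.2, 0.175, -0.105, 0, 0, 0.353, 0.9, 0.24, 0.215, -0.105, 0, 0, 0.353, 0.9, 0.28, 0.253, -0.105, 0, 0, 0.353, 0.9, 0.28, 0.253, -0.105, 0, 0, 0.353, 0.9, 0.28, 0.253, -0.105, 0, 0, 0.353, 0.9],
)

```text
t: 6.0
ee_pos: [613.7, 272.0, 131.6]
tool_rot: [2.319, 2.119, -0.001]
wrist_force: [-1.1, -1.3, -0.9]
finger_gap: 45.4
```

Run:
```python
from h import *
rows((615.3,272.5,49.5,-5.2))
c=shot('wrist','w2.png')
for n,z in [('clamp',0),('fence',46),('bar_face',46)]:
    for d in ctrl.spot_point(n,'wrist')[:2]: print(n,round(d['score'],2),np.round(d['at']),np.round(at(c,d['at'],z),1))
O=np.array([606.5,198]);ex=np.array([.996,-.09]);ey=np.array([.09,.996])
im=cv2.imread('pics/w2.png')
def P(x,y,z): q=O+x*ex+y*ey; return tuple(int(v) for v in proj(c,[q[0],q[1],z]))
for x in (33,55,-33,-53): cv2.line(im,P(x,-165 if x>0 else -160,46),P(x,165 if x>0 else 160,46),(0,0,255),1)
for y in (-165,165): cv2.line(im,P(33,y,46),P(55,y,46),(0,0,255),1)
cv2.imwrite('pics/w2.png',im)
```

```text
now [613.7 272.  131.6] yaw -5.2 gap 45.4 t 6.0 F [-1.1 -1.3 -0.9]
(615.3, 272.5, 49.5, -5.2) -> [0.0007 0.0016 0.0821] [-0.     0.001  0.   ] rows 1.3 0.0
```

View pics/w2.png

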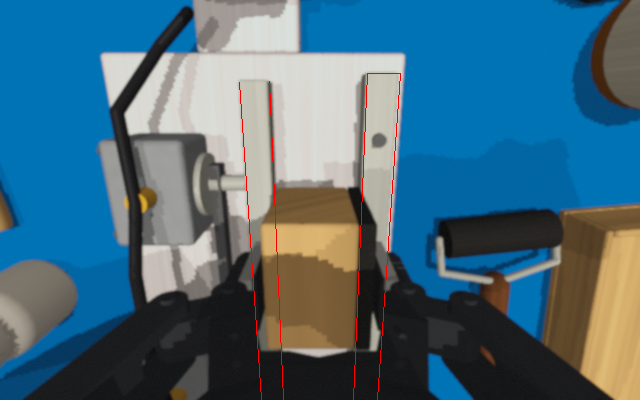

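The overlay of my clamp model lies right on the fence (365–400, 73) and on the bar edges, so the clamp pose holds. I'll lower the block and release it.

drive_tool(
  commands=[0, 0.001, 0.045, 0, 0, 0, 0.9, 0, 0.001, 0.075, 0, 0, 0, 0.9, 0, 0.001, 0.0815, 0, 0, 0, 0.9, 0, 0.001, 0.0815, 0, 0, 0, 0.9],
)

```text
t: 6.7
ee_pos: [615.0, 271.0, 50.6]
tool_rot: [2.321, 2.117, 0.0]
wrist_force: [-0.0, 0.4, -0.3]
finger_gap: 45.6
```

```bash
python3 -c "
from h import *
rows((615.3,272.5,49,-5.2))"
```

```text
now [615.  271.   50.6] yaw -5.3 gap 45.6 t 6.7 F [-0.   0.4 -0.3]
(615.3, 272.5, 49, -5.2) -> [0.0015 0.0002 0.0016] [ 0.    -0.    -0.001] rows 0.0 0.0
```

drive_tool(
  commands=[0, 0, 0.0015, 0, 0, 0, 0.9, 0, 0, 0.0015, 0, 0, 0, 0.5, 0, 0, 0.0015, 0, 0, 0, 0, 0, 0, 0.0015, 0, 0, 0, 0, 0, 0, -0.05, 0, 0, 0, 0, 0, 0, -0.1, 0, 0, 0, 0, 0, 0, -0.15, 0, 0, 0, 0, 0, 0, -0.15, 0, 0, 0, 0],
)

```text
t: 7.7
ee_pos: [618.0, 273.3, 205.6]
tool_rot: [2.318, 2.116, 0.016]
wrist_force: [-0.4, 0.1, 0.6]
finger_gap: 85.5
```

```bash
cat >> h.py <<'E'
def blocks(z=0,cam='top'):
    "block poses from the wood colour of their tops; z = underside height"
    c=ctrl.camera(cam); f=c['frame']; hsv=cv2.cvtColor(f,cv2.COLOR_RGB2HSV)
    m=((hsv[...,0]<28)&(hsv[...,1]>60)&(hsv[...,2]>110)).astype(np.uint8)
    for d in ctrl.regions_of('block1',cam)[:5]:
        w=cv2.dilate(d['pixels'].astype(np.uint8),np.ones((3,3)))*m
        if d['score']<.3 or w.sum()<50: continue
        k=max(cv2.findContours(w,0,1)[0],key=cv2.contourArea)[:,0]
        r=cv2.minAreaRect(np.array([at(c,q,z+56)[:2] for q in k],np.float32))
        (a,b),g=r[1],r[2]
        if a<b: g-=90   # long axis
        print('block',round(d['score'],2),np.round(d['at']),'wood',np.round(r[0],1),np.round(r[1],1),'long',round(g,1))
    return c
E
python3 - <<'E'
from h import *
c=blocks()
for d in ctrl.spot_point('block1','top')[:5]: print(round(d['score'],2),np.round(d['at']),np.round(at(c,d['at'],0),1),np.round(at(c,d['at'],20),1))
rows((579.8,-72,150,-63.4),(579.8,-72,26,-63.4))
E
```

```text
block 0.77 [237. 180.] wood [615.3 277. ] [59.7 39.3] long 85.1
block 0.6 [387. 199.] wood [ 568.2 -189.1] [59.5 37.7] long 41.1
block 0.57 [346. 192.] wood [580.9 -74.7] [59.  37.6] long 26.4
0.82 [348. 195.] [578.4 -72.3   0. ] [575.  -70.6  20. ]
0.66 [386. 199.] [ 567.6 -190.4    0. ] [ 564.4 -186.7   20. ]
0.66 [360. 147.] [ 732.3 -110.5    0. ] [ 726.3 -108.1   20. ]
0.62 [238. 182.] [613.  270.4   0. ] [609.  266.4  20. ]
0.57 [443. 210.] [ 535.3 -368.1    0. ] [ 532.6 -361.5   20. ]
now [614.5 271.7 199. ] yaw -5.2 gap 85.4 t 7.8 F [ 0.2 -1.   0.3]
(579.8, -72, 150, -63.4) -> [-0.3454 -0.0033  0.0492] [-1.000e-03  1.000e-03  1.016e+00] rows 5.6 5.4
(579.8, -72, 26, -63.4) -> [-0.3453 -0.0032  0.1732] [-1.000e-03  1.000e-03  1.016e+00] rows 6.2 5.4
```

drive_tool(
  commands=[-0.06, 0, 0, 0, 0, 0.17, 0, -0.12, 0, 0, 0, 0, 0.34, 0, -0.18, -0.001, 0.01, 0, 0, 0.51, 0, -0.24, -0.002, 0.03, 0, 0, 0.68, 0, -0.3, -0.003, 0.049, 0, 0, 0.85, 0, -0.345, -0.003, 0.049, 0, 0, 1.016, 0, -0.345, -0.003, 0.049, 0, 0, 1.016, 0, -0.345, -0.003, 0.08, 0, 0, 1.016, 0, -0.345, -0.003, 0.08, 0, 0, 1.016, 0],
)

```text
t: 8.98
ee_pos: [577.7, -70.2, 116.7]
tool_rot: [-3.054, -0.724, 0.011]
wrist_force: [-0.2, -0.1, -0.3]
finger_gap: 85.6
```

Run:
```python
from h import *
rows((579.8,-72,26,-63.4))
c=ctrl.camera('wrist')
for d in ctrl.spot_point('block1_c','wrist')[:5]: print(round(d['score'],2),np.round(d['at']),np.round(at(c,d['at'],28),1))
```

```text
now [577.7 -70.2 116.7] yaw -63.3 gap 85.6 t 9.0 F [-0.2 -0.1 -0.3]
(579.8, -72, 26, -63.4) -> [0.0016 0.0029 0.0906] [-0.004  0.006  0.001] rows 1.5 0.0
```

drive_tool(
  commands=[0.001, 0.002, 0.05, 0, 0, 0, 0, 0.001, 0.002, 0.09, 0, 0, 0, 0, 0.001, 0.002, 0.09, 0, 0, 0, 0, 0.001, 0.002, 0.09, 0, 0, 0, 0.6, 0.001, 0.002, 0.09, 0, 0, 0, 0.8, 0.001, 0.002, 0.09, 0, 0, 0, 0.9, 0.001, 0.002, 0.09, 0, 0, 0, 0.9],
)

```text
t: 9.95
ee_pos: [584.5, -72.9, 32.1]
tool_rot: [3.056, 0.722, 0.007]
wrist_force: [0.9, 1.4, 6.8]
finger_gap: 45.5
```

```bash
python3 -c "
from h import *
rows((579.8,-72,150,-63.4),(608.5,197.8,130,-5.2))"
```

```text
now [584.5 -72.9  32.1] yaw -63.4 gap 45.5 t 9.9 F [0.9 1.4 6.8]
(579.8, -72, 150, -63.4) -> [-0.0034 -0.0026 -0.1179] [ 0.002 -0.004 -0.   ] rows 1.9 0.0
(608.5, 197.8, 130, -5.2) -> [ 0.143  -0.2311 -0.0978] [ 0.004 -0.003 -1.016] rows 4.6 5.4
```

drive_tool(
  commands=[0, 0, 0, 0, 0, 0, 0.9, 0, 0, 0, 0, 0, 0, 0.9, 0, 0, 0, 0, 0, 0, 0.9],
)

```text
t: 10.32
ee_pos: [584.6, -72.9, 32.2]
tool_rot: [3.056, 0.722, 0.007]
wrist_force: [0.1, 0.8, 6.9]
finger_gap: 45.7
```

drive_tool(
  commands=[0, 0, 0, 0, 0, 0, 0.3, 0, 0, 0, 0, 0, 0, 0.2, 0, 0, 0, 0, 0, 0, 0.2, 0, 0, 0, 0, 0, 0, 0.2],
)

```text
t: 10.82
ee_pos: [582.3, -72.8, 29.6]
tool_rot: [-3.057, -0.722, 0.001]
wrist_force: [0.5, 1.3, 0.3]
finger_gap: 68.6
```

drive_tool(
  commands=[0, 0, 0.005, 0, 0, 0, 0.2, 0, 0, 0.005, 0, 0, 0, 0.2, 0, 0, 0.005, 0, 0, 0, 0.7, 0, 0, 0.005, 0, 0, 0, 0.9, 0, 0, 0.005, 0, 0, 0, 0.9],
)

```text
t: 11.45
ee_pos: [582.6, -72.8, 24.8]
tool_rot: [3.057, 0.722, 0.0]
wrist_force: [0.1, -0.4, 0.2]
finger_gap: 45.8
```

```bash
python3 -c "
from h import *
rows((579.8,-72,150,-63.4),(608.5,197.8,130,-5.2))"
```

```text
now [582.6 -72.8  24.8] yaw -63.4 gap 45.8 t 11.4 F [ 0.1 -0.4  0.2]
(579.8, -72, 150, -63.4) -> [-0.0021 -0.0019 -0.1252] [ 0. -0. -0.] rows 2.0 0.0
(608.5, 197.8, 130, -5.2) -> [ 0.1443 -0.2304 -0.1051] [ 0.    -0.    -1.016] rows 4.7 5.4
```

drive_tool(
  commands=[0, 0, -0.06, 0, 0, 0, 0.9, 0, 0, -0.12, 0, 0, 0, 0.9, 0.02, -0.05, -0.12, 0, 0, -0.18, 0.9, 0.05, -0.1, -0.12, 0, 0, -0.36, 0.9, 0.08, -0.14, -0.115, 0, 0, -0.54, 0.9, 0.11, -0.18, -0.11, 0, 0, -0.72, 0.9, 0.144, -0.23, -0.105, 0, 0, -0.9, 0.9, 0.144, -0.23, -0.105, 0, 0, -1.016, 0.9, 0.144, -0.23, -0.105, 0, 0, -1.016, 0.9, 0.144, -0.23, -0.105, 0, 0, -1.016, 0.9],
)

```text
t: 12.7
ee_pos: [608.1, 196.7, 129.7]
tool_rot: [-2.323, -2.115, 0.001]
wrist_force: [0.8, 0.0, -0.9]
finger_gap: 45.5
```

```bash
python3 -c "
from h import *
rows((608.5,197.8,46,-5.2))"
```

```text
now [608.1 196.7 129.7] yaw -5.4 gap 45.5 t 12.7 F [ 0.8  0.  -0.9]
(608.5, 197.8, 46, -5.2) -> [0.0012 0.0003 0.0837] [-0.001  0.    -0.003] rows 1.3 0.0
```

drive_tool(
  commands=[0.001, 0, 0.045, 0, 0, 0, 0.9, 0.001, 0, 0.078, 0, 0, 0, 0.9, 0.001, 0, 0.084, 0, 0, 0, 0.9, 0.001, 0, 0.084, 0, 0, 0, 0.9, 0.001, 0, 0.084, 0, 0, 0, 0.5, 0.001, 0, 0.084, 0, 0, 0, 0, 0.001, 0, 0.084, 0, 0, 0, 0, 0.001, 0, 0.03, 0, 0, 0, 0, 0.001, 0, -0.02, 0, 0, 0, 0, 0.001, 0, -0.05, 0, 0, 0, 0],
)

```text
t: 13.95
ee_pos: [609.7, 198.8, 183.2]
tool_rot: [2.319, 2.117, 0.006]
wrist_force: [0.6, -0.4, -0.3]
finger_gap: 85.2
```

Run:
```python
from h import *
c=blocks()
rows((566.5,-187,150,-48.7),(566.5,-187,110,-48.7))
```

```text
block 0.77 [387. 199.] wood [ 568.2 -189.1] [59.5 37.7] long 41.1
block 0.55 [264. 180.] wood [615.9 185.1] [36.5 30.1] long 0.9
now [611.3 199.3 184.7] yaw -5.2 gap 85.8 t 14.1 F [ 0.2 -0.1 -0.6]
(566.5, -187, 150, -48.7) -> [-0.3889 -0.0098  0.0332] [ 0.006 -0.006  0.759] rows 6.2 4.1
(566.5, -187, 110, -48.7) -> [-0.389  -0.0101  0.0732] [ 0.006 -0.006  0.759] rows 6.3 4.1
```

drive_tool(
  commands=[-0.06, 0, 0, 0, 0, 0.17, 0, -0.12, 0, 0, 0, 0, 0.34, 0, -0.18, -0.002, 0.01, 0, 0, 0.51, 0, -0.24, -0.004, 0.03, 0, 0, 0.68, 0, -0.3, -0.006, 0.04, 0, 0, 0.759, 0, -0.36, -0.008, 0.06, 0, 0, 0.759, 0, -0.388, -0.009, 0.073, 0, 0, 0.759, 0, -0.388, -0.009, 0.073, 0, 0, 0.759, 0, -0.388, -0.009, 0.073, 0, 0, 0.759, 0],
)

```text
t: 15.18
ee_pos: [564.0, -186.5, 106.4]
tool_rot: [-2.939, -1.108, 0.001]
wrist_force: [-0.4, -0.3, 0.8]
finger_gap: 85.3
```

```bash
python3 -c "
from h import *
rows((566.5,-187,25,-48.7))"
```

```text
now [ 564.  -186.5  106.4] yaw -48.7 gap 85.3 t 15.2 F [-0.4 -0.3  0.8]
(566.5, -187, 25, -48.7) -> [0.0015 0.0021 0.0814] [-0.001 -0.     0.   ] rows 1.3 0.0
```

drive_tool(
  commands=[0.001, 0.001, 0.045, 0, 0, 0, 0, 0.001, 0.001, 0.083, 0, 0, 0, 0, 0.001, 0.001, 0.083, 0, 0, 0, 0.1, 0.001, 0.001, 0.083, 0, 0, 0, 0.2, 0.001, 0.001, 0.083, 0, 0, 0, 0.3],
)

```text
t: 15.8
ee_pos: [567.5, -187.4, 25.9]
tool_rot: [2.937, 1.108, 0.005]
wrist_force: [0.3, -0.0, -1.2]
finger_gap: 59.8
```

drive_tool(
  commands=[0, 0, 0.001, 0, 0, 0, 0.7, 0, 0, 0.001, 0, 0, 0, 0.9, 0, 0, 0.001, 0, 0, 0, 0.9],
)

```text
t: 16.18
ee_pos: [567.2, -187.7, 24.8]
tool_rot: [2.938, 1.107, 0.005]
wrist_force: [-0.5, 0.8, 6.3]
finger_gap: 45.1
```

```bash
python3 -c "
from h import *
rows((566.5,-187,150,-48.7),(601.7,123.1,130,-5.2))"
```

```text
now [ 567.2 -187.7   24.8] yaw -48.7 gap 45.1 t 16.2 F [-0.5  0.8  6.3]
(566.5, -187, 150, -48.7) -> [ 0.0003 -0.0006 -0.1252] [ 0.003 -0.002 -0.   ] rows 2.0 0.0
(601.7, 123.1, 130, -5.2) -> [ 0.2313 -0.2104 -0.1053] [ 0.004 -0.001 -0.759] rows 5.3 4.1
```

drive_tool(
  commands=[0, 0, -0.06, 0, 0, 0, 0.9, 0, 0, -0.12, 0, 0, 0, 0.9, 0.04, -0.04, -0.12, 0, 0, -0.16, 0.9, 0.08, -0.08, -0.12, 0, 0, -0.32, 0.9, 0.12, -0.12, -0.115, 0, 0, -0.48, 0.9, 0.16, -0.16, -0.11, 0, 0, -0.64, 0.9, 0.2, -0.19, -0.105, 0, 0, -0.759, 0.9, 0.231, -0.21, -0.105, 0, 0, -0.759, 0.9, 0.231, -0.21, -0.105, 0, 0, -0.759, 0.9, 0.231, -0.21, -0.105, 0, 0, -0.759, 0.9],
)

```text
t: 17.42
ee_pos: [600.2, 122.5, 127.9]
tool_rot: [2.32, 2.118, -0.001]
wrist_force: [0.3, -0.4, -0.8]
finger_gap: 45.3
```

```bash
cat >> h.py <<'E'
O=np.array([606.5,198]);ex=np.array([.996,-.09]);ey=np.array([.09,.996])
def clampxy(p): p=np.array(p[:2])-O; return np.round([p@ex,p@ey],1)
E
python3 - <<'E'
from h import *
rows((601.7,123.1,46,-5.2))
c=shot('wrist','w3.png')
for d in ctrl.spot_point('block1_c','wrist')[:5]: print(round(d['score'],2),np.round(d['at']),clampxy(at(c,d['at'],48)))
im=cv2.imread('pics/w3.png')
for y in (0,75):   # expected top outlines
  q=[proj(c,[*(O+x*ex+(y+v)*ey),76]) for x,v in ((-21,-30),(25,-30),(25,30),(-21,30))]
  cv2.polylines(im,[np.array(q,np.int32)],True,(0,0,255),1)
cv2.imwrite('pics/w3.png',im)
E
```

```text
now [600.2 122.5 127.9] yaw -5.2 gap 45.3 t 17.4 F [ 0.3 -0.4 -0.8]
(601.7, 123.1, 46, -5.2) -> [0.0008 0.0014 0.0819] [-0.     0.001 -0.   ] rows 1.3 0.0
0.85 [319. 263.] [   0.4 -123.2]
```

View pics/w3.png

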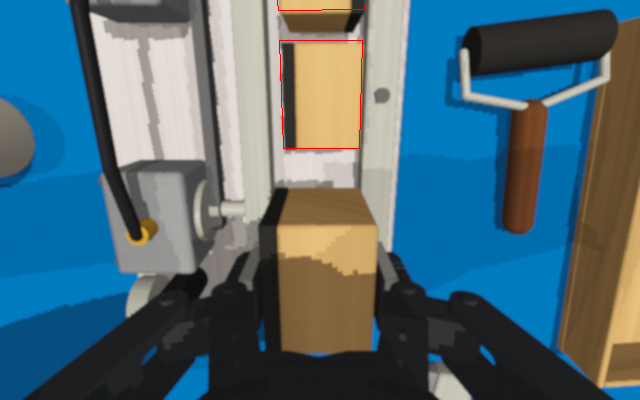

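Blocks A and C sit on their expected outlines at (322,95) and (320,8), with a gap of about 15 mm. B goes down next.

drive_tool(
  commands=[0.0, 0.001, 0.045, 0, 0, 0, 0.9, 0, 0.001, 0.077, 0, 0, 0, 0.9, 0, 0.001, 0.083, 0, 0, 0, 0.9, 0, 0.001, 0.083, 0, 0, 0, 0.9, 0, 0.001, 0.083, 0, 0, 0, 0.5, 0, 0.001, 0.083, 0, 0, 0, 0, 0, 0.001, 0.083, 0, 0, 0, 0, 0, 0.001, 0.03, 0, 0, 0, 0, 0, 0.001, -0.02, 0, 0, 0, 0, 0, 0.001, -0.07, 0, 0, 0, 0],
)

```text
t: 18.77
ee_pos: [601.6, 122.9, 199.5]
tool_rot: [2.32, 2.118, 0.001]
wrist_force: [0.6, 0.5, 0.5]
finger_gap: 85.2
```

Run:
```python
from h import *
rows((500,330,300,-5.2))
c=blocks(20)
for d in ctrl.spot_point('lever_grip','top')[:2]: print(round(d['score'],2),np.round(d['at']),clampxy(at(c,d['at'],203)))
```

```text
now [601.6 122.9 199.5] yaw -5.2 gap 85.2 t 18.8 F [0.6 0.5 0.5]
(500, 330, 300, -5.2) -> [ 0.1971 -0.1199 -0.1005] [ 0. -0. -0.] rows 4.0 0.0
block 0.33 [208. 190.] wood [614.4 427. ] [13. 18.] long -10.1
0.46 [158. 177.] [-45.3 236.3]
```

Run:
```python
from h import *
q=O-100*ex+236*ey
rows((*q.round(1),290,-5.2),(*q.round(1),195,-5.2))
```

```text
now [604.1 123.4 201.7] yaw -5.2 gap 85.5 t 18.9 F [-0.7  0.   0.2]
(np.float64(528.1), np.float64(442.1), 290, -5.2) -> [ 0.3107 -0.1039 -0.0884] [ 0.008 -0.002 -0.   ] rows 5.4 0.0
(np.float64(528.1), np.float64(442.1), 195, -5.2) -> [ 0.3105 -0.1047  0.0066] [ 0.008 -0.002 -0.   ] rows 5.2 0.0
```

drive_tool(
  commands=[0, 0, -0.05, 0, 0, 0, 1, 0.04, -0.03, -0.09, 0, 0, 0, 1, 0.1, -0.06, -0.09, 0, 0, 0, 1, 0.16, -0.09, -0.09, 0, 0, 0, 1, 0.22, -0.104, -0.09, 0, 0, 0, 1, 0.28, -0.104, -0.09, 0, 0, 0, 1, 0.311, -0.104, -0.09, 0, 0, 0, 1, 0.311, -0.104, -0.09, 0, 0, 0, 1, 0.311, -0.104, -0.09, 0, 0, 0, 1],
)

```text
t: 20.05
ee_pos: [525.9, 441.2, 286.4]
tool_rot: [2.32, 2.118, -0.004]
wrist_force: [-0.1, -0.4, -0.8]
finger_gap: 0.2
```

Run:
```python
from h import *
q=O-100*ex+236*ey
rows((*q.round(1),195,-5.2))
c=shot('top','t2.png'); f=c['frame'][140:240,140:340]
cv2.imwrite('pics/t2.png',cv2.cvtColor(cv2.resize(f,None,fx=4,fy=4,interpolation=2),cv2.COLOR_RGB2BGR))
for n,z in [('lever_grip',203),('bar_face',46)]:
  for d in ctrl.spot_point(n,'top')[:2]: print(n,round(d['score'],2),np.round(d['at']),clampxy(at(c,d['at'],z)))
c=ctrl.camera('scene')
for n,z in [('lever_grip',203),('bar_face',46)]:
  for d in ctrl.spot_point(n,'scene')[:2]: print(n,round(d['score'],2),np.round(d['at']),clampxy(at(c,d['at'],z)))
```

```text
now [525.9 441.2 286.4] yaw -5.2 gap 0.2 t 20.1 F [-0.1 -0.4 -0.8]
(np.float64(528.1), np.float64(442.1), 195, -5.2) -> [0.0013 0.0022 0.0914] [-0.002  0.002 -0.   ] rows 1.5 0.0
lever_grip 0.68 [156. 178.] [-47.  241.8]
lever_grip 0.55 [239. 184.] [-39.6  24.6]
bar_face 0.76 [256. 194.] [-38.7   3.4]
bar_face 0.72 [253. 136.] [139.2  37.2]
lever_grip 0.81 [470. 162.] [-61.7 232.1]
lever_grip 0.19 [357. 180.] [-22.4 -80.4]
bar_face 0.76 [383. 222.] [-20.2   2.5]
```

View pics/t2.png

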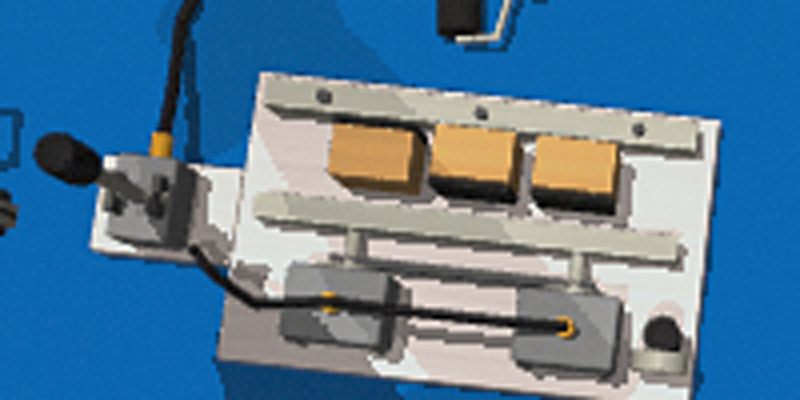

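All three blocks stand in the row at (378,155), (475,160) and (577,165) with small gaps, and the lever is upright. I'll descend behind the grip.

drive_tool(
  commands=[0, 0.002, 0.05, 0, 0, 0, 1, 0, 0.002, 0.092, 0, 0, 0, 1, 0, 0.002, 0.092, 0, 0, 0, 1, 0, 0.01, 0.092, 0, 0, 0, 1, 0, 0.02, 0.092, 0, 0, 0, 1, 0, 0.03, 0.092, 0, 0, 0, 1, 0, 0.038, 0.092, 0, 0, 0, 1, 0, 0.038, 0.092, 0, 0, 0, 1],
)

```text
t: 21.35
ee_pos: [565.3, 438.4, 195.9]
tool_rot: [2.32, 2.117, 0.002]
wrist_force: [-0.9, -0.5, 1.3]
finger_gap: 0.1
```

Run:
```python
from h import *
rows(); print(clampxy(ctrl.read_state()['ee_pos']))
```

```text
now [565.3 438.4 195.9] yaw -5.3 gap 0.1 t 21.4 F [-0.9 -0.5  1.3]
[-62.6 235.8]
```

drive_tool(
  commands=[0, 0.01, 0, 0, 0, 0, 1, 0, 0.017, 0, 0, 0, 0, 1, 0, 0.017, 0, 0, 0, 0, 1],
)

```text
t: 21.72
ee_pos: [580.8, 436.9, 195.0]
tool_rot: [-2.32, -2.118, 0.003]
wrist_force: [-4.0, 1.2, -0.4]
finger_gap: -0.0
```

Run:
```python
from h import *
rows(); print(clampxy(ctrl.read_state()['ee_pos']))
c=ctrl.camera('scene'); f=c['frame'][110:280,300:520]
cv2.imwrite('pics/s2.png',cv2.cvtColor(cv2.resize(f,None,fx=3.5,fy=3.5,interpolation=2),cv2.COLOR_RGB2BGR))
```

```text
now [580.8 436.9 195. ] yaw -5.2 gap -0.0 t 21.7 F [-4.   1.2 -0.4]
[-47.1 235.6]
```

View pics/s2.png

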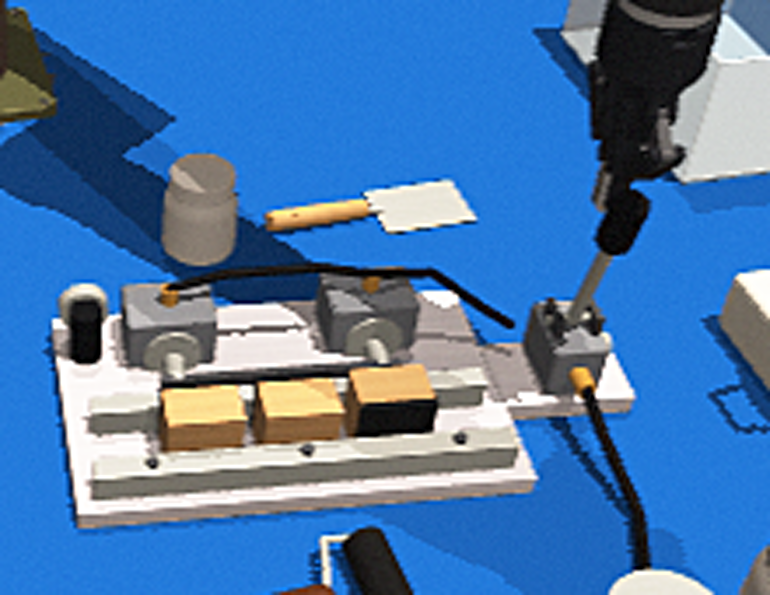

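The lever is leaning under the fingertips with 4 N and the blocks stand well. I'll push further.

drive_tool(
  commands=[0, 0.01, 0, 0, 0, 0, 1, 0, 0.02, 0, 0, 0, 0, 1, 0, 0.026, 0, 0, 0, 0, 1, 0, 0.026, 0, 0, 0, 0, 1],
)

```text
t: 22.28
ee_pos: [602.6, 434.4, 193.1]
tool_rot: [-2.315, -2.116, 0.014]
wrist_force: [-11.0, 1.7, -1.7]
finger_gap: -0.1
```

Run:
```python
from h import *
rows(); print(clampxy(ctrl.read_state()['ee_pos']))
```

```text
now [602.6 434.4 193.1] yaw -5.1 gap -0.1 t 22.3 F [-11.    1.7  -1.7]
[-25.2 235.1]
```

drive_tool(
  commands=[0, 0.006, 0, 0, 0, 0, 1, 0, 0.01, 0, 0, 0, 0, 1, 0, 0.01, 0, 0, 0, 0, 1, 0, 0.01, 0, 0, 0, 0, 1],
)

```text
t: 22.78
ee_pos: [609.5, 433.7, 193.2]
tool_rot: [-2.311, -2.115, 0.02]
wrist_force: [-16.4, 1.1, -0.9]
finger_gap: -0.1
```

Run:
```python
from h import *
rows(); print(clampxy(ctrl.read_state()['ee_pos']))
c=ctrl.camera('scene'); f=c['frame'][110:280,300:520]
cv2.imwrite('pics/s3.png',cv2.cvtColor(cv2.resize(f,None,fx=3.5,fy=3.5,interpolation=2),cv2.COLOR_RGB2BGR))
```

```text
now [609.5 433.7 193.2] yaw -5.1 gap -0.1 t 22.8 F [-16.4   1.1  -0.9]
[-18.2 235. ]
```

View pics/s3.png

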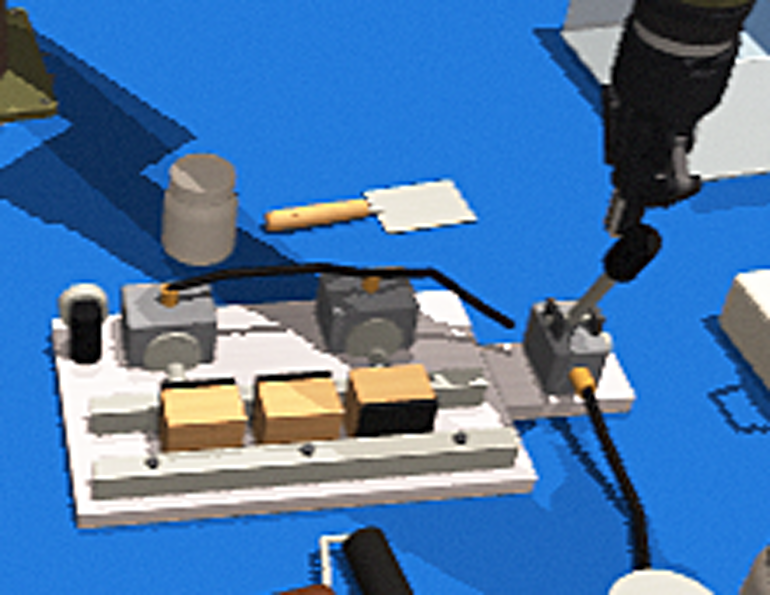

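Run:
```python
from h import *
c=ctrl.camera('top')
for n,z in [('lever_grip',190),('bar_face',46),('bar',20)]:
  for d in ctrl.spot_point(n,'top')[:2]: print(n,round(d['score'],2),np.round(d['at']),clampxy(at(c,d['at'],z)))
f=c['frame'][140:240,140:340]; im=cv2.resize(f,None,fx=4,fy=4,interpolation=2)
cv2.imwrite('pics/t3.png',cv2.cvtColor(im,cv2.COLOR_RGB2BGR))
```

```text
lever_grip 0.59 [163. 159.] [  7.9 238.2]
bar_face 0.64 [256. 188.] [-19.2   6.2]
bar 0.65 [258. 188.] [-14.6   6.3]
bar 0.3 [162. 160.] [ 41.5 310.3]
```

View pics/t3.png

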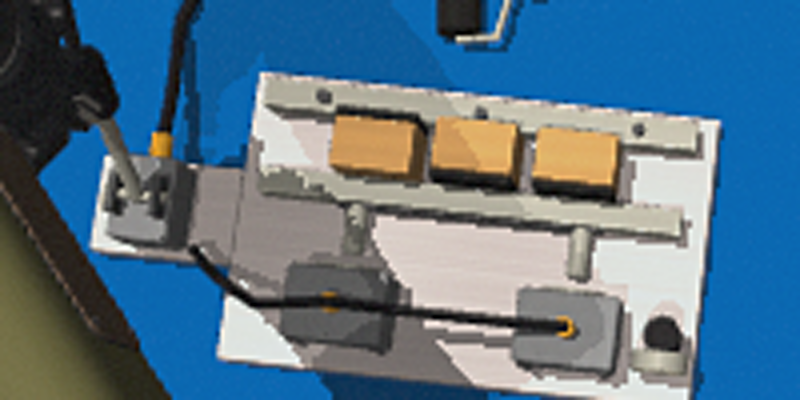

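The bar is pressed on all three blocks and they are against the fence. The lever grip is displaced by about 55 mm, so the lever is at about 0.44 rad. I'll hold it there for 5 s.

drive_tool(
  commands=[0, 0, 0, 0, 0, 0, 1, 0, 0, 0, 0, 0, 0, 1, 0, 0, 0, 0, 0, 0, 1, 0, 0, 0, 0, 0, 0, 1, 0, 0, 0, 0, 0, 0, 1, 0, 0, 0, 0, 0, 0, 1, 0, 0, 0, 0, 0, 0, 1, 0, 0, 0, 0, 0, 0, 1, 0, 0, 0, 0, 0, 0, 1, 0, 0, 0, 0, 0, 0, 1],
)

```text
t: 24.28
ee_pos: [609.5, 433.7, 193.2]
tool_rot: [-2.311, -2.116, 0.02]
wrist_force: [-16.2, 2.7, -0.8]
finger_gap: -0.0
```

drive_tool(
  commands=[0, 0, 0, 0, 0, 0, 1, 0, 0, 0, 0, 0, 0, 1, 0, 0, 0, 0, 0, 0, 1, 0, 0, 0, 0, 0, 0, 1, 0, 0, 0, 0, 0, 0, 1, 0, 0, 0, 0, 0, 0, 1, 0, 0, 0, 0, 0, 0, 1, 0, 0, 0, 0, 0, 0, 1, 0, 0, 0, 0, 0, 0, 1, 0, 0, 0, 0, 0, 0, 1],
)

```text
t: 25.52
ee_pos: [609.5, 433.7, 193.2]
tool_rot: [-2.311, -2.116, 0.02]
wrist_force: [-16.6, 1.8, 0.0]
finger_gap: 0.0
```

drive_tool(
  commands=[0, 0, 0, 0, 0, 0, 1, 0, 0, 0, 0, 0, 0, 1, 0, 0, 0, 0, 0, 0, 1, 0, 0, 0, 0, 0, 0, 1, 0, 0, 0, 0, 0, 0, 1, 0, 0, 0, 0, 0, 0, 1, 0, 0, 0, 0, 0, 0, 1, 0, 0, 0, 0, 0, 0, 1, 0, 0, 0, 0, 0, 0, 1, 0, 0, 0, 0, 0, 0, 1],
)

```text
t: 26.78
ee_pos: [609.5, 433.7, 193.2]
tool_rot: [-2.311, -2.116, 0.02]
wrist_force: [-16.9, 1.9, -0.1]
finger_gap: -0.1
```

drive_tool(
  commands=[0, 0, 0, 0, 0, 0, 1, 0, 0, 0, 0, 0, 0, 1, 0, 0, 0, 0, 0, 0, 1, 0, 0, 0, 0, 0, 0, 1, 0, 0, 0, 0, 0, 0, 1, 0, 0, 0, 0, 0, 0, 1, 0, 0, 0, 0, 0, 0, 1, 0, 0, 0, 0, 0, 0, 1, 0, 0, 0, 0, 0, 0, 1, 0, 0, 0, 0, 0, 0, 1],
)

```text
t: 28.02
ee_pos: [609.5, 433.7, 193.2]
tool_rot: [-2.311, -2.115, 0.02]
wrist_force: [-17.1, 0.8, -1.3]
finger_gap: 0.0
```

drive_tool(
  commands=[0, -0.015, 0, 0, 0, 0, 1, 0, -0.03, 0, 0, 0, 0, 1, 0, -0.045, 0, 0, 0, 0, 1, 0, -0.06, 0, 0, 0, 0, 1, 0, -0.075, 0, 0, 0, 0, 1, 0, -0.085, 0, 0, 0, 0, 1, 0, -0.09, -0.04, 0, 0, 0, 1, 0, -0.09, -0.09, 0, 0, 0, 1, 0, -0.09, -0.1, 0, 0, 0, 0, 0, -0.09, -0.1, 0, 0, 0, 0],
)

```text
t: 29.28
ee_pos: [528.2, 442.1, 296.5]
tool_rot: [2.32, 2.117, 0.004]
wrist_force: [-0.2, 0.3, -1.0]
finger_gap: 35.7
```

Run:
```python
from h import *
c=shot('top','t4.png')
for n,z in [('lever_grip',203),('bar_face',46),('bar',20)]:
  for d in ctrl.spot_point(n,'top')[:2]: print(n,round(d['score'],2),np.round(d['at']),clampxy(at(c,d['at'],z)))
blocks(20)
q=O+10*ex+75*ey; print(q)
rows((*q.round(1),250,-5.2),(*q.round(1),46,-5.2))
```

```text
lever_grip 0.56 [158. 176.] [-40.7 237.6]
bar_face 0.81 [256. 192.] [-32.9   5.6]
bar 0.67 [256. 194.] [-33.8   7.2]
bar 0.43 [357. 147.] [ 146.1 -286.1]
block 0.92 [257. 178.] wood [618.1 197.1] [60.5 38.3] long 84.4
block 0.86 [237. 178.] wood [617.6 271.8] [59.2 38.8] long 84.8
block 0.78 [285. 183.] wood [611.3 122.2] [59.9 38.2] long 86.1
[623.21 271.8 ]
now [526.9 441.4 294.2] yaw -5.2 gap 79.0 t 29.6 F [0.3 0.9 0.5]
(np.float64(623.2), np.float64(271.8), 250, -5.2) -> [-0.1601  0.1114  0.0443] [-0.002  0.002 -0.   ] rows 3.2 0.0
(np.float64(623.2), np.float64(271.8), 46, -5.2) -> [-0.1596  0.1118  0.2483] [-0.002  0.002 -0.   ] rows 5.1 0.0
```

The hold lasted 5 s (22.8–28 s), and the bar is now back at −33 mm. Next I fetch C.

drive_tool(
  commands=[-0.05, 0.035, 0, 0, 0, 0, 0, -0.1, 0.07, 0.02, 0, 0, 0, 0, -0.15, 0.1, 0.06, 0, 0, 0, 0, -0.16, 0.111, 0.12, 0, 0, 0, 0, -0.16, 0.111, 0.17, 0, 0, 0, 0, -0.16, 0.111, 0.17, 0, 0, 0, 0, -0.16, 0.111, 0.17, 0, 0, 0, 0],
)

```text
t: 30.45
ee_pos: [624.2, 273.2, 127.6]
tool_rot: [2.319, 2.118, 0.003]
wrist_force: [0.0, 1.0, -0.1]
finger_gap: 85.6
```

Run:
```python
from h import *
rows((622.5,272,46,-5.2))
c=ctrl.camera('scene')
for n,z in [('lever_grip',203)]:
  for d in ctrl.spot_point(n,'scene')[:2]: print(n,round(d['score'],2),np.round(d['at']),clampxy(at(c,d['at'],z)))
```

```text
now [624.2 273.2 127.6] yaw -5.2 gap 85.6 t 30.4 F [ 0.   1.  -0.1]
(622.5, 272, 46, -5.2) -> [-0.0015 -0.0017  0.0816] [ 0.002 -0.001  0.   ] rows 1.3 0.0
lever_grip 0.7 [284. 294.] [ 307.  -277.9]
lever_grip 0.63 [474. 162.] [-63.5 243.7]
```

drive_tool(
  commands=[-0.001, -0.001, 0.045, 0, 0, 0, 0, -0.001, -0.001, 0.08, 0, 0, 0, 0, -0.001, -0.001, 0.08, 0, 0, 0, 0, -0.001, -0.001, 0.08, 0, 0, 0, 0.3],
)

```text
t: 31.05
ee_pos: [624.1, 272.7, 48.7]
tool_rot: [2.319, 2.118, 0.007]
wrist_force: [-0.1, -0.2, -0.2]
finger_gap: 69.9
```

drive_tool(
  commands=[0, -0.001, 0.003, 0, 0, 0, 0.3, 0, -0.001, 0.003, 0, 0, 0, 0.6, 0, -0.001, 0.003, 0, 0, 0, 0.9, 0, -0.001, 0.003, 0, 0, 0, 0.9],
)

```text
t: 31.55
ee_pos: [622.2, 272.1, 44.4]
tool_rot: [2.32, 2.118, 0.004]
wrist_force: [0.0, 0.2, 5.7]
finger_gap: 45.4
```

```bash
python3 -c "
from h import *
rows((622.5,272,160,-5.2),(590,-60,160,-5.2),(492,-305,160,1.9))"
```

```text
now [622.2 272.1  44.4] yaw -5.2 gap 45.4 t 31.6 F [0.  0.2 5.7]
(622.5, 272, 160, -5.2) -> [ 1.000e-04  6.000e-04 -1.156e-01] [ 0.002 -0.001 -0.   ] rows 1.9 0.0
(590, -60, 160, -5.2) -> [-0.3335 -0.0016 -0.1161] [ 0.002 -0.001 -0.   ] rows 5.7 0.0
(492, -305, 160, 1.9) -> [-0.5864 -0.0769 -0.1167] [ 0.002 -0.001 -0.124] rows 9.6 0.7
```

drive_tool(
  commands=[0, 0, -0.06, 0, 0, 0, 0.9, 0, 0, -0.116, 0, 0, 0, 0.9, -0.06, -0.007, -0.116, 0, 0, 0, 0.9, -0.12, -0.015, -0.116, 0, 0, 0, 0.9, -0.18, -0.023, -0.116, 0, 0, 0, 0.9, -0.24, -0.031, -0.116, 0, 0, 0, 0.9, -0.3, -0.039, -0.116, 0, 0, 0, 0.9, -0.36, -0.047, -0.116, 0, 0, 0, 0.9, -0.42, -0.055, -0.116, 0, 0, -0.06, 0.9, -0.48, -0.063, -0.116, 0, 0, -0.124, 0.9],
)

```text
t: 32.8
ee_pos: [514.0, -202.5, 158.8]
tool_rot: [-2.182, -2.26, -0.0]
wrist_force: [0.7, 0.5, -0.9]
finger_gap: 45.4
```

Run:
```python
from h import *
rows((492,-305,110,1.9))
c=ctrl.camera('top')
d=ctrl.regions_of('drying_board','top')[0]
k=max(cv2.findContours(d['pixels'].astype(np.uint8),0,1)[0],key=cv2.contourArea)[:,0]
print(d['score'],cv2.minAreaRect(np.array([at(c,q,30)[:2] for q in k],np.float32)))
```

```text
now [ 514.  -202.5  158.8] yaw 2.0 gap 45.4 t 32.8 F [ 0.7  0.5 -0.9]
(492, -305, 110, 1.9) -> [-0.1017 -0.0256  0.0488] [ 0.    -0.     0.002] rows 1.9 0.0
0.56 ((631.7112426757812, -276.00994873046875), (12.474987983703613, 18.4747314453125), 0.8981138467788696)
```

drive_tool(
  commands=[-0.05, -0.013, 0, 0, 0, 0, 0.9, -0.102, -0.025, 0.02, 0, 0, 0, 0.9, -0.102, -0.025, 0.06, 0, 0, 0, 0.9, -0.102, -0.025, 0.085, 0, 0, 0, 0.9, -0.102, -0.025, 0.098, 0, 0, 0, 0.9, -0.102, -0.025, 0.098, 0, 0, 0, 0.9, -0.102, -0.025, 0.098, 0, 0, 0, 0.9],
)

```text
t: 33.78
ee_pos: [494.2, -303.6, 61.9]
tool_rot: [2.183, 2.257, 0.001]
wrist_force: [-0.3, 0.0, -0.6]
finger_gap: 45.4
```

drive_tool(
  commands=[0, 0, 0.004, 0, 0, 0, 0.9, 0, 0, 0.0075, 0, 0, 0, 0.9, 0, 0, 0.0075, 0, 0, 0, 0.9, 0, 0, 0.0075, 0, 0, 0, 0.5, 0, 0, 0.0075, 0, 0, 0, 0, 0, 0, 0.0075, 0, 0, 0, 0, 0, 0, -0.05, 0, 0, 0, 0, 0, 0, -0.1, 0, 0, 0, 0, 0, 0, -0.1, 0, 0, 0, 0],
)

```text
t: 34.9
ee_pos: [496.0, -305.2, 165.2]
tool_rot: [2.179, 2.252, 0.003]
wrist_force: [0.8, -0.3, -0.7]
finger_gap: 86.0
```

Run:
```python
from h import *
blocks(20)
rows((615.5,197.3,160,-5.2),(615.5,197.3,46,-5.2))
```

```text
block 0.93 [285. 181.] wood [611.3 122.4] [60.2 38.2] long 86.1
block 0.67 [259. 180.] wood [618.1 196.8] [60.1 38.3] long 84.4
block 0.65 [431. 225.] wood [ 491.  -298.5] [75.2 56.1] long 88.7
now [ 493.3 -303.5  160.9] yaw 1.9 gap 85.4 t 35.0 F [0.3 0.2 0.4]
(615.5, 197.3, 160, -5.2) -> [0.4965 0.1386 0.0008] [0.001 0.    0.124] rows 8.2 0.7
(615.5, 197.3, 46, -5.2) -> [0.4966 0.1385 0.1148] [0.001 0.    0.124] rows 8.5 0.7
```

drive_tool(
  commands=[0.06, 0.017, 0, 0, 0, 0, 0, 0.12, 0.034, 0, 0, 0, 0, 0, 0.18, 0.051, 0, 0, 0, 0, 0, 0.24, 0.068, 0, 0, 0, 0, 0, 0.3, 0.085, 0, 0, 0, 0, 0, 0.36, 0.1, 0, 0, 0, 0.06, 0, 0.42, 0.117, 0, 0, 0, 0.124, 0, 0.48, 0.134, 0.01, 0, 0, 0.124, 0, 0.496, 0.138, 0.03, 0, 0, 0.124, 0, 0.496, 0.138, 0.03, 0, 0, 0.124, 0],
)

```text
t: 36.25
ee_pos: [611.9, 196.8, 126.7]
tool_rot: [-2.316, -2.119, 0.012]
wrist_force: [-1.0, -0.8, -0.1]
finger_gap: 85.7
```

Run:
```python
from h import *
rows((615.5,197.3,46,-5.2))
```

```text
now [611.9 196.8 126.7] yaw -5.1 gap 85.7 t 36.2 F [-1.  -0.8 -0.1]
(615.5, 197.3, 46, -5.2) -> [0.0011 0.0041 0.0806] [-0.007  0.004  0.002] rows 1.3 0.0
```

drive_tool(
  commands=[0, 0, 0.045, 0, 0, 0, 0, 0, 0, 0.08, 0, 0, 0, 0, 0, 0, 0.08, 0, 0, 0, 0, 0, 0, 0.08, 0, 0, 0, 0.3],
)

```text
t: 36.75
ee_pos: [615.4, 195.7, 52.1]
tool_rot: [2.321, 2.116, 0.001]
wrist_force: [0.3, -0.8, -0.2]
finger_gap: 70.0
```

drive_tool(
  commands=[0.001, 0, 0.006, 0, 0, 0, 0.3, 0.001, 0, 0.006, 0, 0, 0, 0.6, 0.001, 0, 0.006, 0, 0, 0, 0.9, 0.001, 0, 0.006, 0, 0, 0, 0.9],
)

```text
t: 37.25
ee_pos: [615.3, 198.0, 45.8]
tool_rot: [2.32, 2.118, 0.002]
wrist_force: [-1.5, -1.5, 6.3]
finger_gap: 45.5
```

```bash
python3 -c "
from h import *
rows((572,-377,160,1.9))"
```

```text
now [615.3 198.   45.8] yaw -5.2 gap 45.5 t 37.2 F [-1.5 -1.5  6.3]
(572, -377, 160, 1.9) -> [-0.5765  0.0092 -0.1144] [ 0.001 -0.    -0.124] rows 9.4 0.7
```

drive_tool(
  commands=[0, 0, -0.06, 0, 0, 0, 0.9, 0, 0, -0.116, 0, 0, 0, 0.9, -0.06, 0.001, -0.116, 0, 0, 0, 0.9, -0.12, 0.002, -0.116, 0, 0, 0, 0.9, -0.18, 0.003, -0.116, 0, 0, 0, 0.9, -0.24, 0.004, -0.116, 0, 0, 0, 0.9, -0.3, 0.005, -0.116, 0, 0, 0, 0.9, -0.36, 0.006, -0.116, 0, 0, 0, 0.9, -0.42, 0.007, -0.116, 0, 0, -0.06, 0.9, -0.48, 0.008, -0.116, 0, 0, -0.124, 0.9],
)

```text
t: 38.5
ee_pos: [578.8, -282.6, 160.4]
tool_rot: [-2.182, -2.26, -0.0]
wrist_force: [1.2, 0.6, -0.3]
finger_gap: 45.7
```

```bash
python3 -c "
from h import *
rows((572,-377,60,1.9))"
```

```text
now [ 578.8 -282.6  160.4] yaw 2.0 gap 45.7 t 38.5 F [ 1.2  0.6 -0.3]
(572, -377, 60, 1.9) -> [-0.0941 -0.0101  0.1004] [-0.    -0.     0.002] rows 2.2 0.0
```

drive_tool(
  commands=[-0.05, -0.005, 0, 0, 0, 0, 0.9, -0.094, -0.01, 0.02, 0, 0, 0, 0.9, -0.094, -0.01, 0.06, 0, 0, 0, 0.9, -0.094, -0.01, 0.085, 0, 0, 0, 0.9, -0.094, -0.01, 0.098, 0, 0, 0, 0.9, -0.094, -0.01, 0.098, 0, 0, 0, 0.9, -0.094, -0.01, 0.098, 0, 0, 0, 0.9],
)

```text
t: 39.38
ee_pos: [573.3, -375.5, 64.1]
tool_rot: [2.182, 2.257, 0.001]
wrist_force: [-0.0, 0.4, -0.2]
finger_gap: 45.6
```

drive_tool(
  commands=[0, 0, 0.004, 0, 0, 0, 0.9, 0, 0, 0.008, 0, 0, 0, 0.9, 0, 0, 0.008, 0, 0, 0, 0.9, 0, 0, 0.008, 0, 0, 0, 0.5, 0, 0, 0.008, 0, 0, 0, 0, 0, 0, 0.008, 0, 0, 0, 0, 0, 0, -0.05, 0, 0, 0, 0, 0, 0, -0.1, 0, 0, 0, 0, 0, 0, -0.1, 0, 0, 0, 0],
)

```text
t: 40.5
ee_pos: [575.0, -377.0, 168.0]
tool_rot: [2.178, 2.251, 0.003]
wrist_force: [0.7, -0.3, 0.2]
finger_gap: 85.8
```

Run:
```python
from h import *
blocks(20)
rows((609,122.4,160,-5.2))
```

```text
block 0.72 [452. 196.] wood [ 569.9 -370.1] [59.1 83.3] long -89.1
block 0.71 [284. 183.] wood [611.3 122.1] [59.6 38.2] long 86.1
block 0.55 [429. 220.] wood [ 492.6 -298.6] [52.2 77.1] long -89.1
now [ 572.4 -375.2  163. ] yaw 1.9 gap 85.1 t 40.6 F [-0.5  0.3 -1. ]
(609, 122.4, 160, -5.2) -> [0.4962 0.053  0.0028] [0.    0.    0.124] rows 8.0 0.7
```

drive_tool(
  commands=[0.06, 0.006, 0, 0, 0, 0, 0, 0.12, 0.013, 0, 0, 0, 0, 0, 0.18, 0.019, 0, 0, 0, 0, 0, 0.24, 0.026, 0, 0, 0, 0, 0, 0.3, 0.032, 0, 0, 0, 0, 0, 0.36, 0.038, 0, 0, 0, 0.06, 0, 0.42, 0.045, 0, 0, 0, 0.124, 0, 0.48, 0.052, 0.01, 0, 0, 0.124, 0, 0.497, 0.053, 0.03, 0, 0, 0.124, 0, 0.497, 0.053, 0.03, 0, 0, 0.124, 0],
)

```text
t: 41.85
ee_pos: [605.8, 124.2, 129.0]
tool_rot: [-2.314, -2.119, 0.011]
wrist_force: [-0.2, 0.4, -0.2]
finger_gap: 85.5
```

drive_tool(
  commands=[0, 0, 0.045, 0, 0, 0, 0, 0, 0, 0.08, 0, 0, 0, 0, 0, 0, 0.08, 0, 0, 0, 0, 0, 0, 0.08, 0, 0, 0, 0.3],
)

```text
t: 42.35
ee_pos: [609.6, 122.4, 53.9]
tool_rot: [2.321, 2.116, 0.001]
wrist_force: [0.2, -0.1, 0.2]
finger_gap: 70.0
```

Run:
```python
from h import *
rows((609,122.4,45,-5.2))
```

```text
now [609.6 122.4  53.9] yaw -5.3 gap 70.0 t 42.4 F [ 0.2 -0.1  0.2]
(609, 122.4, 45, -5.2) -> [-0.0001 -0.0006  0.0089] [ 0.001 -0.    -0.002] rows 0.1 0.0
```

drive_tool(
  commands=[0, 0, 0.008, 0, 0, 0, 0.3, 0, 0, 0.008, 0, 0, 0, 0.6, 0, 0, 0.008, 0, 0, 0, 0.9, 0, 0, 0.008, 0, 0, 0, 0.9],
)

```text
t: 42.85
ee_pos: [608.4, 123.4, 45.4]
tool_rot: [-2.32, -2.118, 0.001]
wrist_force: [-3.2, -0.9, 6.3]
finger_gap: 45.6
```

```bash
python3 -c "
from h import *
rows((492,-449,160,1.9))"
```

```text
now [608.4 123.4  45.4] yaw -5.2 gap 45.6 t 42.9 F [-3.2 -0.9  6.3]
(492, -449, 160, 1.9) -> [-0.5806 -0.064  -0.1146] [-0.    -0.    -0.124] rows 9.5 0.7
```

drive_tool(
  commands=[0, 0, -0.06, 0, 0, 0, 0.9, 0, 0, -0.116, 0, 0, 0, 0.9, -0.06, -0.006, -0.116, 0, 0, 0, 0.9, -0.12, -0.013, -0.116, 0, 0, 0, 0.9, -0.18, -0.02, -0.116, 0, 0, 0, 0.9, -0.24, -0.026, -0.116, 0, 0, 0, 0.9, -0.3, -0.033, -0.116, 0, 0, 0, 0.9, -0.36, -0.04, -0.116, 0, 0, 0, 0.9, -0.42, -0.046, -0.116, 0, 0, -0.06, 0.9, -0.48, -0.053, -0.116, 0, 0, -0.124, 0.9],
)

```text
t: 44.1
ee_pos: [512.4, -352.2, 160.7]
tool_rot: [2.181, 2.259, 0.0]
wrist_force: [0.7, -0.0, -0.6]
finger_gap: 45.3
```

```bash
python3 -c "
from h import *
rows((492,-449,60,1.9))"
```

```text
now [ 512.4 -352.2  160.7] yaw 2.0 gap 45.3 t 44.1 F [ 0.7 -0.  -0.6]
(492, -449, 60, 1.9) -> [-0.0959 -0.0239  0.1007] [0.001 0.001 0.002] rows 2.3 0.0
```

drive_tool(
  commands=[-0.05, -0.012, 0, 0, 0, 0, 0.9, -0.096, -0.024, 0, 0, 0, 0, 0.9, -0.096, -0.024, 0.03, 0, 0, 0, 0.9, -0.096, -0.024, 0.07, 0, 0, 0, 0.9, -0.096, -0.024, 0.09, 0, 0, 0, 0.9, -0.096, -0.024, 0.098, 0, 0, 0, 0.9, -0.096, -0.024, 0.098, 0, 0, 0, 0.9, -0.096, -0.024, 0.098, 0, 0, 0, 0.9],
)

```text
t: 45.1
ee_pos: [492.6, -447.4, 64.1]
tool_rot: [2.183, 2.256, 0.0]
wrist_force: [0.5, -0.4, -1.0]
finger_gap: 45.3
```

Contact is expected at 55.4, so I lower by 8.5 mm, release, go up and retreat towards the robot's side.

drive_tool(
  commands=[0, 0, 0.004, 0, 0, 0, 0.9, 0, 0, 0.0083, 0, 0, 0, 0.9, 0, 0, 0.0083, 0, 0, 0, 0.9, 0, 0, 0.0083, 0, 0, 0, 0.5, 0, 0, 0.0083, 0, 0, 0, 0, 0, 0, 0.0083, 0, 0, 0, 0, 0, 0, -0.05, 0, 0, 0, 0, 0, 0, -0.1, 0, 0, 0, 0, 0, -0.05, -0.15, 0, 0, 0, 0, 0, -0.1, -0.2, 0, 0, 0, 0],
)

```text
t: 46.35
ee_pos: [402.6, -449.3, 252.2]
tool_rot: [-2.183, -2.259, 0.0]
wrist_force: [-1.1, -0.1, 0.6]
finger_gap: 85.5
```

drive_tool(
  commands=[0.06, -0.04, 0, 0, 0, 0, 0, 0.12, -0.08, 0, 0, 0, 0, 0, 0.18, -0.1, 0, 0, 0, 0, 0, 0.24, -0.1, 0, 0, 0, 0, 0, 0.3, -0.1, 0, 0, 0, 0, 0, 0.3, -0.1, 0, 0, 0, 0, 0],
)

```text
t: 47.1
ee_pos: [292.0, -150.1, 251.0]
tool_rot: [-2.179, -2.261, -0.0]
wrist_force: [0.1, -0.2, 0.6]
finger_gap: 85.8
```

Run:
```python
from h import *
rows()
c=shot('scene','s5.png')
for d in ctrl.spot_point('block1_c','scene')[:5]: print(round(d['score'],2),np.round(d['at']),np.round(at(c,d['at'],58),1))
for n,z in [('lever_grip',203),('bar_face',46),('drying_board',0)]:
  for d in ctrl.spot_point(n,'scene')[:2]: print(n,round(d['score'],2),np.round(at(c,d['at'],z)),clampxy(at(c,d['at'],z)))
c=shot('top','t5.png')
for n,z in [('block1_c',58),('lever_grip',203),('bar_face',46),('glue_pot',0),('dye_cup',0),('beech_offcut',0),('brayer',10),('glue_brush',5)]:
  for d in ctrl.spot_point(n,'top')[:4]: print(n,round(d['score'],2),np.round(at(c,d['at'],z)))
a=cv2.imread('pics/s5.png')[120:320,90:500]; cv2.imwrite('pics/s5c.png',cv2.resize(a,None,fx=1.9,fy=1.9,interpolation=2))
```

```text
now [ 292.  -150.1  251. ] yaw 2.1 gap 85.8 t 47.1 F [ 0.1 -0.2  0.6]
0.84 [144. 231.] [ 503.9 -448.1   58. ]
lever_grip 0.8 [569. 435. 203.] [-58.5 233.1]
bar_face 0.95 [582. 200.  46.] [-24.1  -0.4]
drying_board 0.69 [ 530. -375.    0.] [ -24.5 -577.2]
block1_c 0.55 [ 492. -444.   58.]
lever_grip 0.76 [578. 441. 203.]
lever_grip 0.51 [ 479. -379.  203.]
bar_face 0.58 [568. 207.  46.]
glue_pot 0.86 [326. 196.   0.]
dye_cup 0.56 [ 717. -244.    0.]
beech_offcut 0.56 [ 342. -185.    0.]
brayer 0.8 [754. 231.  10.]
brayer 0.38 [335. 194.  10.]
glue_brush 0.72 [ 738. -104.    5.]
glue_brush 0.67 [636. 198.   5.]
```

View pics/s5c.png

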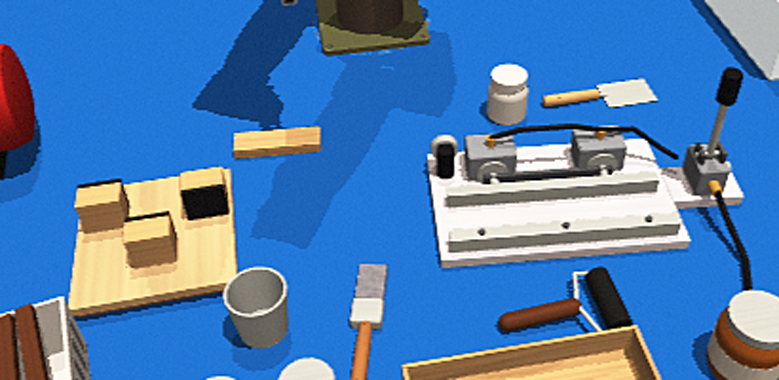

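View pics/t5.png

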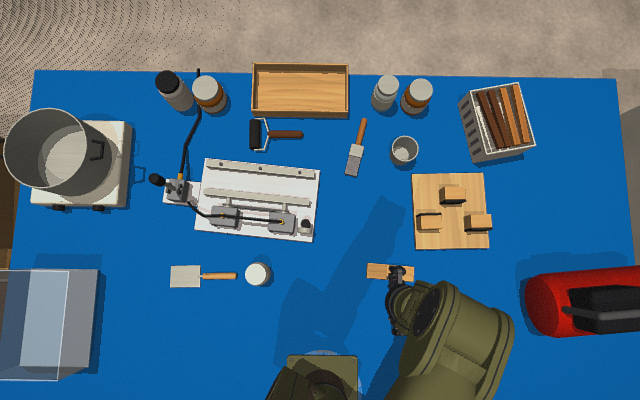

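All three blocks stand apart on the board, at (429,220), (452,195) and (480,221) in the top view. The lever is upright, the bar is back and the other things are in place. Handing in.

```bash
python3 -c "
from station import ctrl
print(ctrl.finish_job())"
```

```text
the job is handed in; nothing more can be done
None
```

The job is handed in at about 47 s of the 210 s allowed; the system gave no verdict. Only three blocks were on the bench.

**What I did**
- **Clamping:** I stood the three blocks in a row along the fence with about 15 mm between neighbours. I pushed the lever over with the shut fingertips and held it for 5 s at about 16–17 N. While it was held, the top picture showed the bar on all three blocks, and the grip had moved about 55 mm, which is roughly 0.44 rad. The force on each block could not be read.
- **Release:** I let the lever spring back and moved the blocks one by one to the drying board.

**Last checks**
- **Blocks:** the last pictures show all three upright and apart on the board. The one nearest its edge is about 40 mm inside.
- **Lever and bar:** the lever looks upright and the bar fully back. The networks' bar-edge readings disagreed: about −38 mm from the top camera and −24 mm from the scene camera, against −33 mm when fully back. They were similarly scattered before the lever was touched.
- **Other things:** the readings put the pot, cup, offcut, ink roller and brush within about 10 mm of where they started. I judged the scraper by eye only.

**Mended on the way:** the second block was first gripped about 6 mm too high, so I opened and gripped it again lower before lifting it.

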